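# Slide open the flush hatch and stow the deep socket

## Robot

A 7-joint arm with a two-finger parallel gripper is mounted at the origin on the work surface. World frame = base frame: x ahead of the robot, y to its left, z up, the work surface at z = 0. Lengths are in m, angles in rad, forces in N, time in s.
With the tool pointing down it reaches from about 0.35 to 0.9 m from the base axis. Payload 19.9 kg.
Tool frame: the origin (TCP) lies between the finger pads; the fingertips stand 19 mm ahead of it and the grasp point (between the pads) is the TCP; z points along the fingers, y is the direction in which the jaws open and shut (so a half turn about z gives the same grasp; the last joint's range is limited). The gripper opens to 94 mm and grips with 3 to 60 N. Pads are 16 mm wide; open, the fingers measure 119 mm over their backs; the gripper's body (75 mm by 177 mm) begins 78 mm behind the grasp point.
Start: joints at [1.143, 0.417, -0.01, 1.614, 0.005, 1.111, -0.053], TCP at [0.235, -0.579, 0.224] pointing down, gripper open.
Joint ranges: [-2.81, 2.81], [-0.39, 2.02], [-1.27, 1.25], [0.06, 2.57], [-1.19, 4.33], [0.19, 2], [-2.82, 2.82]. Speed limits (rad/s): [1.89, 1.89, 2.39, 2.39, 3.01, 3.01, 3.01].

## Interface

Orientations are given as a 3x3 rotation matrix whose columns are the frame's x, y, z axes.
In Python, from rig import robot gives the robot as it stands. Calls block until the motion is done:
- robot.move_ptp(position, orientation): joint-space move of the TCP to a pose.
- robot.move_linear(position, velocity=0.15, frame=None, threshold=None): straight line of the TCP; frame=None keeps the orientation; velocity is the mean speed in m/s. With threshold (N) it stops when the force on the tool has changed by that much, and returns True; else False.
- robot.goto_joints(angles): joint-space move.
- robot.gripper_to(opening): finger opening in m; the grip force is fixed at half the most; returns when the fingers have stopped.
- robot.pause(seconds).
- robot.ik(position, orientation): joint angles nearest the present ones, or None.
- robot.get_state(): the state.
- robot.grab_frame(name): name is "scene" or "top" or "wrist"; returns the picture (384x512x3 uint8, red, green, blue); there is no depth.
- robot.camera_info(name): a dict with "fx", "fy", "cx", "cy" (pixels), "rvec" (rotation vector, rad) and "tvec" (3), from world to camera coordinates, as OpenCV has them. Camera axes: x right, y down, z forward; pixel columns grow to the right and rows downward; lengths in m; the calibration is good to about 2 mm. A picture is of the moment at which its call begins: read the wrist's pose just before it. camera_info takes no time and is no camera call; for the wrist camera it gives the pose at the moment of the call.
A pose or a line that the arm cannot do raises robot.PlanningError and nothing moves.
- robot.sign_off(): hands the job in, once; it reports no verdict.
The state is a dict: "time": time; "qpos": joint angles; "joint_vel": joint speeds; "effort": joint torques, N m; "ee_pos": TCP position; "tool_rot": TCP orientation; "force": force on the tool from outside, world axes, zero at the start; "moment": the same for the moment, N m; "opening": finger opening in m.
Only numpy, scipy, OpenCV 4.12 (cv2) and the standard library are available. Lean on these libraries where they do the work, as an engineer would, in place of code of your own. Each camera call takes 0.05 s, during which the arm holds its last target.

## Task

Open the sliding hatch of the grey parts bay all the way by pressing down on the bare hatch plate and dragging it back towards the front end; it sits on soft strips, so keep the press well under 20 N. Then stand the tall (deep) socket upright in the opened compartment, setting it down gently rather than dropping it, let go, and leave the hatch fully open and everything else where it is.

Things in the scene. Friction and masses are not known exactly. Their poses are not given: they have to be found in the camera images.
- mount: Fixed dark steel base plate, 300 (x) x 225 (y) x 8 mm, under the grey parts bay. Origin: centre of its underside, on the table; x points to the bay's rear (hatch) end, -x to its front end, z up. The bay (box 270 x 160 mm, centred on it) stands on four levelling studs that raise it by 0 to 20 mm, different each time and NOT MEASURED. The bay is pitched 0.05 rad: its top falls 5 mm per 100 mm towards -x.
- hatch (a joint): The hatch: flat bare aluminium plate without handle, 107 (x) x 124 (y) x 6 mm. Value in m: 0 shut, 0.100 fully open at a stop; it grows as the plate slides to the mount's -x, down the 0.05 rad slope. On soft strips: gives from about 4 N on, then 1 mm per 10 N, to the bottom at 3 mm. Sliding takes about 5 N; it stays where left. A press of some 11 N drags it; a level drag loses the press.
- hatch_low (a point): Point fixed on the mount, at x +46, y 0, z +103.5 mm in its frame: where the middle of the shut hatch's upper face is when the bay stands lowest. The true face is 0 to 20 mm above this point (levelling, unmeasured): feel for it. Axes as the mount's.
- compartment (a point): Point fixed on the mount, at x +52, y 0, z +27.5 mm in its frame: middle of the compartment's floor when the bay stands lowest; the true floor is 0 to 20 mm higher. The compartment under the hatch is open-topped once the hatch is back: inside x 0 to 101, y -65 to +65 mm in the mount's frame, about 80 mm deep below its wall tops. Axes as the mount's.
- deck (a point): Point fixed on the mount, at x -70, y 0, z +82 mm: middle of the bay's solid front deck when lowest; the hatch slides over it. Side walls (15 mm thick, inner faces y +-65 mm) and rear wall (30 mm) stand 5 mm above the hatch's face, tops 99 to 133 mm above the table (low in front, high at the rear), so the shut plate's edges cannot be hooked.
- deep_socket_center (a point): The tall steel socket (28 mm diameter, 52 mm tall, about 0.17 kg, plain round, black hole in the top), standing upright on the table; the point is at its centre, 26 mm above its foot, z along its axis. It is the tallest of three sockets.
- short_socket_center (a point): Short steel socket, 28 mm diameter, 30 mm tall; the point is at its centre. Leave alone.
- wide_socket_center (a point): Wide short steel socket, 40 mm diameter, 34 mm tall; the point is at its centre. Leave alone.
- wrench: Steel open-ended wrench lying on the table, origin under its middle, along its x. Leave alone.
- driver: Screwdriver lying on the table, black handle, along its x. Leave alone.
- jar: Clear jar with steel cap, 64 mm diameter, 85 mm tall, origin at the centre of its foot. Leave alone.
- can: Grey can, 60 mm diameter, 150 mm tall, origin at the centre of its foot. Leave alone.
- mouse: Black computer mouse, 100 x 58 x 24 mm, on a round white mat 3 mm thick and 180 mm across; origin under its centre. Leave alone.

How it is judged:
On the way:
1. the hatch is dragged fully open (at least 92 of its 100 mm) (value of joint hatch above 0.092 m), for 0.2 s.
At the end, for the whole second after the job is handed in: The hatch is open by at least 92 of its 100 mm and the tall socket stands at rest on the compartment floor, its axis within 0.2 rad of vertical (value of joint hatch above 0.092 m and x of deep_socket_center in the frame of mount between 0.012 and 0.092 m and y of deep_socket_center in the frame of mount between -0.053 and 0.053 m and z of deep_socket_center in the frame of mount below 0.08 m and angle between deep_socket_center's own z axis and vertical below 0.2 rad and linear speed of deep_socket below 0.02 m/s); the robot touches nothing.
It fails at once if the fingers press on the bay or its hatch with more than 20 N (contact force between the fingers and mount above 20 N).
It fails at once if the tall socket strikes the bay with more than 40 N (dropped or rammed) (contact force between deep_socket and mount above 40 N).
It fails at once if a bystander is moved by more than 30 mm (distance of any of short_socket_center, wide_socket_center, wrench, driver, jar, can, mouse from where it was at the start of the episode above 0.03 m).
It also fails if it takes over 64 s, if anything falls off the work surface, if the arm or the gripper's body presses on something with over 40 N, if the wrist force passes 120 N, or if a joint passes its speed limit or range.

## Working session

There is one attempt and no reset: what is moved stays moved. The work goes in short steps, each a Python script; the robot and the scene stay as the last script left them, time stands still between calls to the robot, and variables do not carry over. Pictures are saved under pics/ and viewed, and the job is handed in when it is done.

```bash
ls; mkdir -p pics
python3 - <<'E'
from rig import robot
import cv2
for n in ["scene","top","wrist"]:
    print(n,robot.camera_info(n))
    cv2.imwrite(f"pics/{n}0.png",robot.grab_frame(n)[:,:,::-1])
s=robot.get_state();print(s["time"],s["force"],s["tool_rot"])
E
```

```text
pics
scene {'fx': 476.46561641878225, 'fy': 476.46561641878225, 'cx': 264.03000382346477, 'cy': 191.64095647150447, 'rvec': array([ 2.23691309,  1.30178852, -0.38693271]), 'tvec': array([-0.26183696, -0.36255464,  1.69829682])}
top {'fx': 461.0649302876974, 'fy': 461.0649302876974, 'cx': 258.2320751126114, 'cy': 194.16778206085837, 'rvec': array([ 2.19581323, -2.19569294,  0.05772256]), 'tvec': array([-0.03374819,  0.53999466,  1.49045036])}
wrist {'fx': 337.44626160123886, 'fy': 337.44626160123886, 'cx': 257.15692348450204, 'cy': 189.694206896228, 'rvec': array([-2.40852573,  1.62247127,  0.22715171]), 'tvec': array([-0.6244945 , -0.02792369,  0.39187798])}
0.15 [-0.1004087  -0.08341412  0.50073581] [[ 9.26485191e-01  3.76330995e-01 -4.16577526e-04]
 [ 3.76331219e-01 -9.26484810e-01  8.42759042e-04]
 [-6.87964007e-05 -9.37574900e-04 -9.99999558e-01]]
```

View pics/scene0.png

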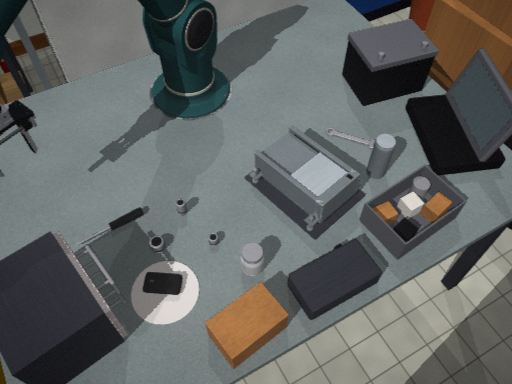

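View pics/top0.png

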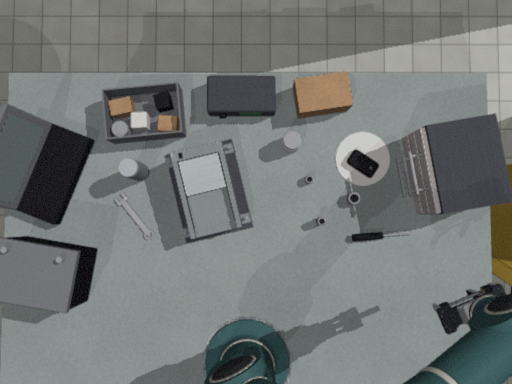

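View pics/wrist0.png

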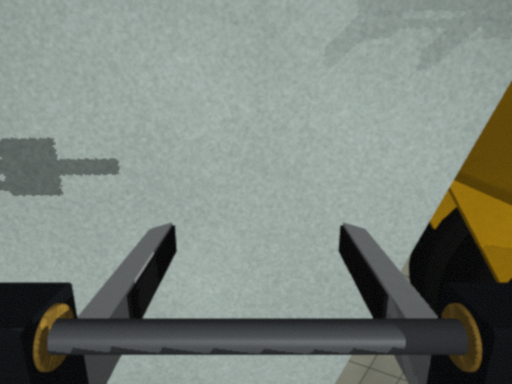

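The top picture shows the bay at about (209,190), with the bright hatch at (203,173). The sockets are at (309,180), (321,221) and (354,198). Next I'll enlarge these areas.

Run:
```python
import cv2
t=cv2.imread("pics/top0.png");s=cv2.imread("pics/scene0.png")
def c(im,x,y,w,h,k,n): cv2.imwrite(f"pics/{n}.png",cv2.resize(im[y:y+h,x:x+w],None,fx=k,fy=k,interpolation=cv2.INTER_CUBIC))
c(t,155,130,110,120,5,"t_bay"); c(t,290,160,80,80,7,"t_soc"); c(s,135,190,100,70,7,"s_soc")
c(s,240,120,130,120,5,"s_bay")
```

```text
(no output)
```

View pics/t_bay.png

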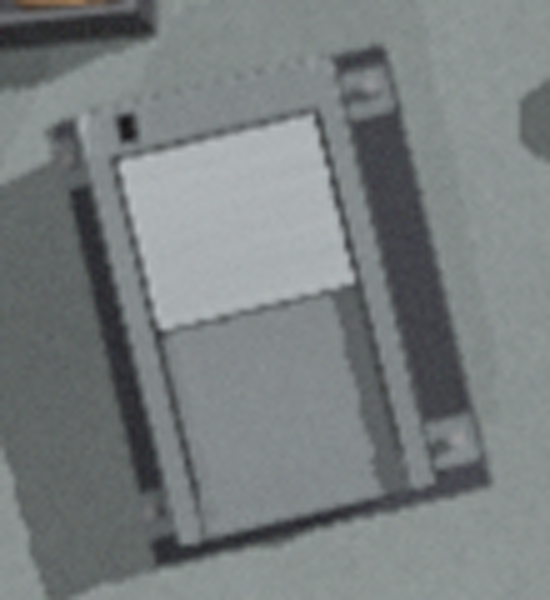

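View pics/t_soc.png

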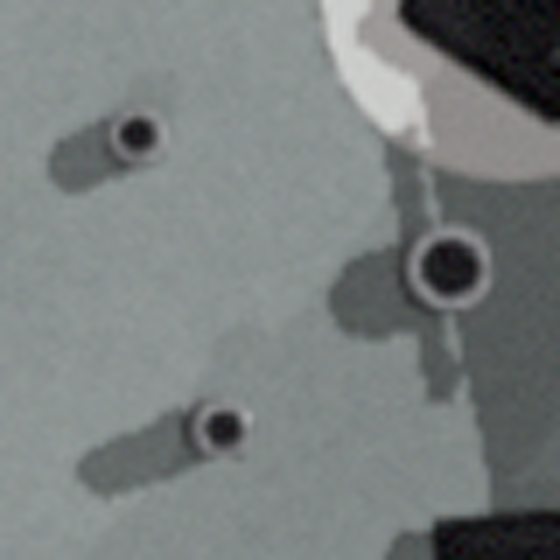

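View pics/s_soc.png

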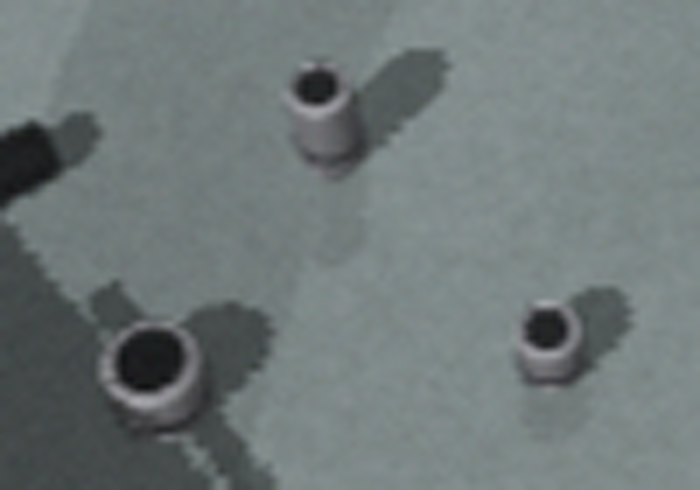

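View pics/s_bay.png

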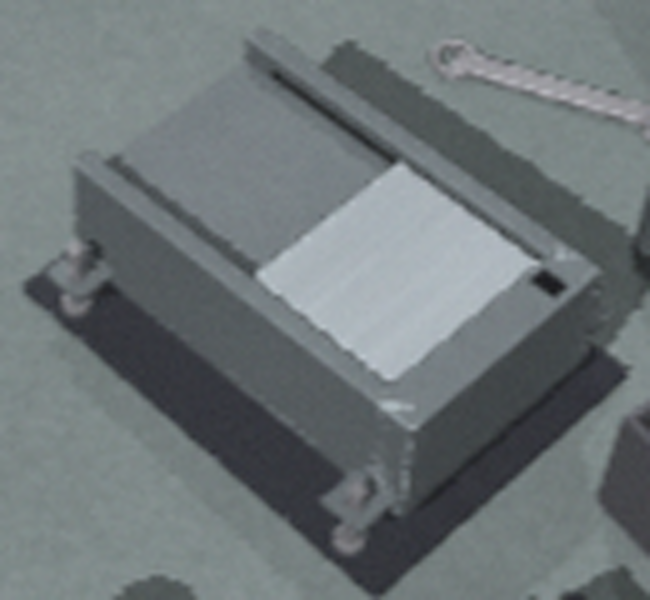

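The tall socket is at top (321,221): it casts the longest shadow and looks tallest in the scene view. Next I'll fit the mount pose from the plate and hatch corners in both views.

```bash
cat > h.py <<'E'
import numpy as np, cv2
from scipy.optimize import least_squares
from rig import robot
def proj(n,P):
    c=robot.camera_info(n);K=np.array([[c['fx'],0,c['cx']],[0,c['fy'],c['cy']],[0,0,1]])
    return cv2.projectPoints(np.array(P,float).reshape(-1,3),c['rvec'],c['tvec'],K,None)[0].reshape(-1,2)
def planez(n,uv,z):
    c=robot.camera_info(n);R=cv2.Rodrigues(c['rvec'])[0]
    d=R.T@np.array([(uv[0]-c['cx'])/c['fx'],(uv[1]-c['cy'])/c['fy'],1]);o=-R.T@c['tvec']
    return o+d*(z-o[2])/d[2]
def cr(u,v,k,x,y): return ((u+.5)/k-.5+x,(v+.5)/k-.5+y)
E
python3 - <<'E'
from h import *
T=lambda u,v:cr(u,v,5,155,130)
S=lambda u,v:cr(u,v,5,240,120)
def hp(x,y,h): return (x,y,.1035+h+.05*(x-.046))
a=.0535;b=.062
obs=[("top",T(383,47),(.15,-.1125,.008),0),("top",T(489,484),(-.15,-.1125,.008),0),("top",T(155,562),(-.15,.1125,.008),0),
("scene",S(375,593),(.15,-.1125,.008),0),("scene",S(23,287),(-.15,-.1125,.008),0),("scene",S(628,373),(.15,.1125,.008),0)]
for n,pts in (("top",[T(117,157),T(315,112),T(355,284),T(162,330)]),("scene",[S(536,265),S(390,382),S(258,273),S(402,163)])):
    for p,(x,y) in zip(pts,[(a,b),(a,-b),(-a,-b),(-a,b)]): obs.append((n,p,(.046+x,y),1))
def res(q):
    x,y,w,h=q;r=[]
    for n in("top","scene"):
        o=[k for k in obs if k[0]==n]
        P=np.array([hp(*k[2],h) if k[3] else k[2] for k in o]);c,s=np.cos(w),np.sin(w)
        W=np.c_[x+c*P[:,0]-s*P[:,1],y+s*P[:,0]+c*P[:,1],P[:,2]]
        r.append(proj(n,W)-np.array([k[1] for k in o]))
    return np.vstack(r).ravel()
f=least_squares(res,[.55,.15,.25,.01]);print(f.x);print(f.fun.reshape(-1,2).round(2))
print(planez("top",cr(221,427,7,290,160),.052),planez("scene",cr(318,85,7,135,190),.052),planez("top",cr(138,132,7,290,160),.030),planez("scene",cr(547,327,7,135,190),.030),planez("top",cr(450,266,7,290,160),.034))
E
```

```text
[0.55288077 0.12735418 0.23335309 0.00852472]
[[ 0.85 -0.74]
 [ 0.64  0.61]
 [ 0.23  1.02]
 [ 0.26  0.29]
 [ 0.2  -0.03]
 [ 0.29 -0.35]
 [-0.64 -0.19]
 [ 0.24  0.18]
 [ 0.2  -1.14]
 [ 0.6  -0.2 ]
 [ 1.   -0.47]
 [ 0.42  0.66]
 [-0.85  0.54]
 [ 0.08 -0.39]]
[ 0.45420247 -0.23319235  0.052     ] [ 0.45241493 -0.23647063  0.052     ] [ 0.59015044 -0.19881274  0.03      ] [ 0.5880622  -0.20108167  0.03      ] [ 0.52801561 -0.34149361  0.034     ]
```

```bash
cat >> h.py <<'E'
W=.2334;M0=np.array([.5529,.1274,0.])
c,s=np.cos(W),np.sin(W)
RM=np.array([[c,-s,0],[s,c,0],[0,0,1]])
def mt(x,y,z): return M0+RM@np.array([x,y,z])
def down(yaw): c,s=np.cos(yaw),np.sin(yaw); return np.array([[c,s,0],[s,-c,0],[0,0,-1.]])
def st(tag=""):
    q=robot.get_state();p=RM.T@(q['ee_pos']-M0);F=RM.T@q['force']
    print(tag,'t%.2f'%q['time'],'ee',q['ee_pos'].round(4),'mnt',p.round(4),'F',F.round(2),'op%.3f'%q['opening'],flush=True);return q,p,F
E
python3 - <<'E'
from h import *
robot.gripper_to(0.0)
st()
robot.move_ptp(mt(.050,0,.225),down(W));st()
robot.move_linear(mt(.050,0,.152),velocity=.12);st()
robot.pause(.2);_,_,F=st("still")
hit=robot.move_linear(mt(.050,0,.118),velocity=.012,threshold=3.0);print(hit)
st();robot.pause(.2);st()
cv2.imwrite("pics/scene1.png",robot.grab_frame("scene")[:,:,::-1])
E
```

```text
t1.57 ee [ 0.2352 -0.579   0.2244] mnt [-0.4724 -0.6138  0.2244] F [-0.72  0.44 -0.45] op0.001
 t4.40 ee [0.6018 0.1381 0.2249] mnt [ 0.05   -0.0009  0.2249] F [ 0.79 -0.25 -0.49] op0.001
 t5.16 ee [0.6019 0.1392 0.1526] mnt [5.040e-02 1.000e-04 1.526e-01] F [0.7  0.53 0.07] op0.001
still t5.36 ee [0.6019 0.139  0.1527] mnt [ 0.0503 -0.      0.1527] F [-0.72 -0.02 -0.1 ] op0.000
True
 t7.00 ee [0.6016 0.139  0.132 ] mnt [ 0.0501 -0.      0.132 ] F [-1.02 -0.47  6.9 ] op0.000
 t7.20 ee [0.6016 0.139  0.1321] mnt [ 0.0501 -0.      0.1321] F [-0.37 -0.4   6.34] op0.001
```

View pics/scene1.png

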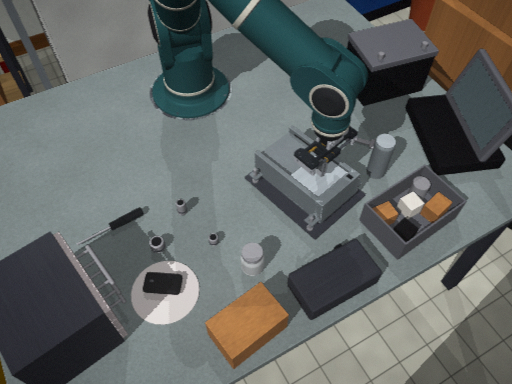

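The touch came at a face height of 113 mm, so the lift is about 9.5 mm, against about 8.5 mm from the pictures. Next I press to about 12 N and drag in small steps, correcting the force after each one.

Run:
```python
from h import *
q,p,F=st()
x,z=p[0],p[2]   # command frame from measured
zc=z-.0003
robot.move_linear(mt(x,0,zc),velocity=.01);robot.pause(.1);_,p,F=st()
zc+=-np.clip((11.5-F[2])/10000,-.0008,.0008)
robot.move_linear(mt(x,0,zc),velocity=.01);robot.pause(.1);_,p,F=st()
for i in range(4):
    zc+=-np.clip((12-F[2])/10000*.7,-.0005,.0005)
    x-=.006; zc-=.05*.006
    robot.move_linear(mt(x,0,zc),velocity=.02); _,p,F=st(f"zc{zc:.4f}")
    if F[2]>16 or F[2]<5: break
cv2.imwrite("pics/top1.png",robot.grab_frame("top")[:,:,::-1][130:250,155:265].repeat(5,0).repeat(5,1))
```

```text
t7.25 ee [0.6016 0.139  0.1321] mnt [ 0.0501 -0.      0.1321] F [-0.24 -0.21  5.77] op0.000
 t7.60 ee [0.6017 0.139  0.1321] mnt [0.0502 0.     0.1321] F [-3.11 -0.42  6.39] op0.001
 t7.95 ee [0.6017 0.1391 0.1317] mnt [0.0502 0.     0.1317] F [-2.01  0.33  9.24] op0.001
zc0.1308 t8.40 ee [0.5968 0.1378 0.1317] mnt [ 0.0451 -0.      0.1317] F [ 2.08 -1.27  7.35] op0.000
zc0.1301 t8.85 ee [0.5911 0.1364 0.1311] mnt [ 3.920e-02 -1.000e-04  1.311e-01] F [ 3.9  -0.38  9.62] op0.001
zc0.1297 t9.30 ee [0.5853 0.135  0.1307] mnt [ 3.330e-02 -1.000e-04  1.307e-01] F [ 2.33 -0.64  8.74] op0.000
zc0.1291 t9.75 ee [0.5796 0.1336 0.1303] mnt [ 2.740e-02 -1.000e-04  1.303e-01] F [ 2.62 -1.74 11.19] op0.000
```

View pics/top1.png

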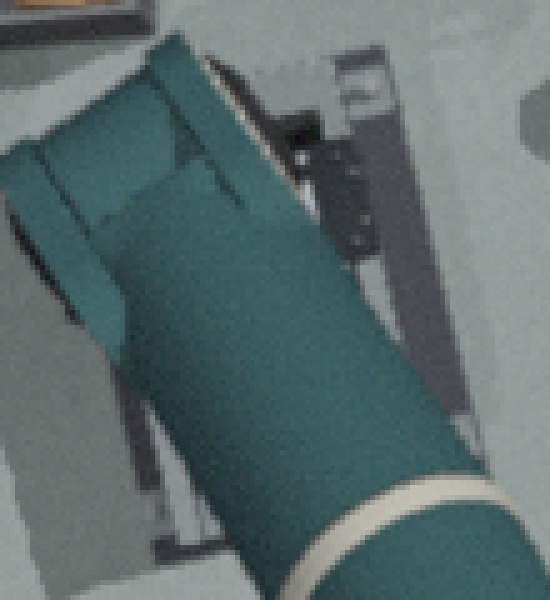

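Run:
```python
from h import *
_,p,F=st()
x=p[0];zc=.1290
for i in range(4):
    zc+=-np.clip((13.0-F[2])/10000*.7,-.0004,.0004)
    x-=.005; zc-=.05*.005
    robot.move_linear(mt(x,0,zc),velocity=.02); _,p,F=st(f"zc{zc:.4f}")
    if F[2]>16.5 or F[2]<5: break
im=robot.grab_frame("scene")[:,:,::-1]
cv2.imwrite("pics/scene2.png",cv2.resize(im[120:240,240:370],None,fx=5,fy=5))
```

```text
t9.80 ee [0.5796 0.1336 0.1303] mnt [ 2.740e-02 -1.000e-04  1.303e-01] F [ 2.44 -1.76 11.28] op0.001
zc0.1286 t10.13 ee [0.5761 0.1328 0.1299] mnt [ 2.380e-02 -1.000e-04  1.299e-01] F [ 3.   -1.35 12.63] op0.000
zc0.1284 t10.53 ee [0.5713 0.1316 0.1297] mnt [ 0.0189 -0.0002  0.1297] F [ 2.61 -0.62 12.53] op0.000
zc0.1281 t10.93 ee [0.5664 0.1304 0.1294] mnt [ 0.0139 -0.0002  0.1294] F [ 2.94 -1.38 12.62] op0.000
zc0.1278 t11.33 ee [0.5616 0.1292 0.1291] mnt [ 0.0089 -0.0002  0.1291] F [ 1.65 -2.37 13.66] op0.001
```

View pics/scene2.png

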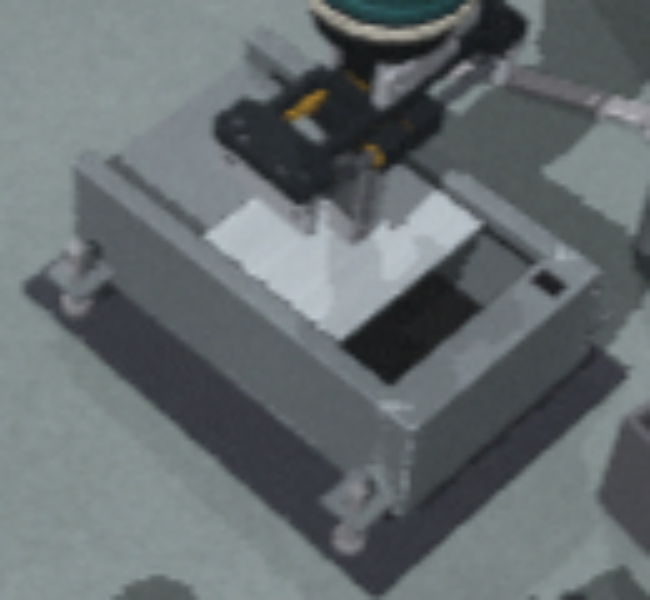

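The plate is following: it's open about 40 mm, with the dark compartment showing at (420,330). I'll carry on to the stop.

Run:
```python
from h import *
_,p,F=st()
x=p[0];zc=.1278
for i in range(14):
    zc+=-np.clip((12.5-F[2])/10000*.7,-.0004,.0004)
    x-=.005; zc-=.05*.005
    robot.move_linear(mt(x,0,zc),velocity=.025); _,p,F=st(f"zc{zc:.4f}")
    if F[2]>16.5 or F[2]<5 : break
im=robot.grab_frame("scene")[:,:,::-1]
cv2.imwrite("pics/scene3.png",cv2.resize(im[120:240,240:370],None,fx=5,fy=5))
```

```text
t11.38 ee [0.5616 0.1292 0.1291] mnt [ 0.0089 -0.0002  0.1291] F [ 1.99 -1.98 13.86] op0.000
zc0.1276 t11.68 ee [0.5582 0.1284 0.1289] mnt [ 0.0053 -0.0003  0.1289] F [ 2.66 -1.85 13.71] op0.000
zc0.1275 t12.03 ee [0.5532 0.1272 0.1287] mnt [ 0.0003 -0.0003  0.1287] F [ 1.91 -2.04 13.07] op0.000
zc0.1273 t12.38 ee [0.5483 0.126  0.1285] mnt [-0.0048 -0.0003  0.1285] F [ 1.87 -2.03 12.61] op0.001
zc0.1270 t12.72 ee [0.5435 0.1248 0.1282] mnt [-0.0098 -0.0003  0.1282] F [ 1.03 -2.55 12.61] op0.000
zc0.1268 t13.07 ee [0.5386 0.1236 0.128 ] mnt [-0.0147 -0.0004  0.128 ] F [ 1.27 -2.47 13.61] op0.000
zc0.1266 t13.43 ee [0.5338 0.1224 0.1278] mnt [-0.0198 -0.0004  0.1278] F [ 1.9  -3.49 12.65] op0.000
zc0.1264 t13.78 ee [0.5289 0.1213 0.1275] mnt [-0.0248 -0.0004  0.1275] F [ 1.68 -2.88 12.96] op0.001
zc0.1262 t14.12 ee [0.524  0.1201 0.1272] mnt [-0.0298 -0.0004  0.1272] F [ 2.35 -3.07 12.13] op0.001
zc0.1259 t14.47 ee [0.5191 0.1189 0.127 ] mnt [-0.0348 -0.0005  0.127 ] F [ 1.49 -3.39 13.1 ] op0.001
zc0.1257 t14.82 ee [0.5143 0.1177 0.1268] mnt [-0.0398 -0.0005  0.1268] F [ 2.13 -2.34 12.96] op0.001
zc0.1255 t15.18 ee [0.5094 0.1165 0.1265] mnt [-0.0448 -0.0005  0.1265] F [ 1.75 -3.97 12.39] op0.000
zc0.1252 t15.53 ee [0.5046 0.1154 0.1262] mnt [-0.0498 -0.0005  0.1262] F [ 2.05 -3.2  11.9 ] op0.000
zc0.1249 t15.88 ee [0.5001 0.1149 0.1261] mnt [-0.0543  0.      0.1261] F [ 4.5  -0.72 11.75] op0.000
zc0.1246 t16.23 ee [0.4952 0.1139 0.1258] mnt [-0.0592  0.0003  0.1258] F [ 4.93 -0.26 12.2 ] op0.000
```

View pics/scene3.png

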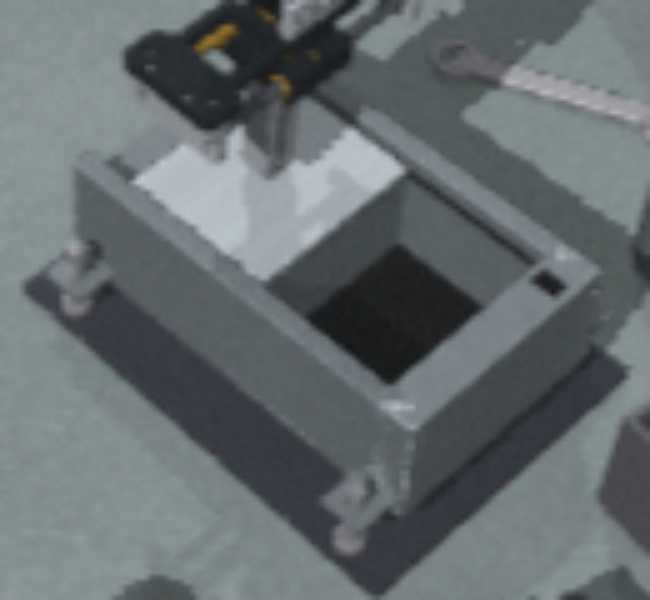

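Run:
```python
from h import *
for d in (.09,.095,.1):
    x=.0995-d; P=[mt(x,y,.1035+.0093+.05*(x-.046)) for y in(-.062,.062)]
    print(d,((proj("scene",P)-[240,120]+.5)*5-.5).round(1).tolist())
# drag a bit more for assurance
_,p,F=st();x=p[0];zc=.1246
for i in range(2):
    zc+=-np.clip((13-F[2])/10000*.7,-.0004,.0004); x-=.004; zc-=.0002
    robot.move_linear(mt(x,0,zc),velocity=.025); _,p,F=st()
robot.move_linear(mt(x,0,.17),velocity=.1)
robot.gripper_to(.07)
im=robot.grab_frame("scene")[:,:,::-1]
cv2.imwrite("pics/scene4.png",cv2.resize(im[120:240,240:370],None,fx=5,fy=5,interpolation=cv2.INTER_CUBIC))
st()
```

```text
0.09 [[275.2, 291.8], [424.0, 175.9]]
0.095 [[268.9, 286.8], [417.7, 171.3]]
0.1 [[262.7, 281.8], [411.4, 166.6]]
 t16.27 ee [0.4952 0.114  0.1258] mnt [-0.0592  0.0003  0.1258] F [ 5.33  0.18 11.84] op0.001
 t16.52 ee [0.4935 0.1136 0.1257] mnt [-0.061   0.0003  0.1257] F [ 5.19  1.09 12.64] op0.000
 t16.83 ee [0.4895 0.1126 0.1255] mnt [-0.0651  0.0003  0.1255] F [ 5.64  0.15 12.88] op0.000
 t18.64 ee [0.4875 0.1118 0.17  ] mnt [-0.0672 -0.      0.17  ] F [-0.49 -0.56  0.61] op0.070
```

View pics/scene4.png

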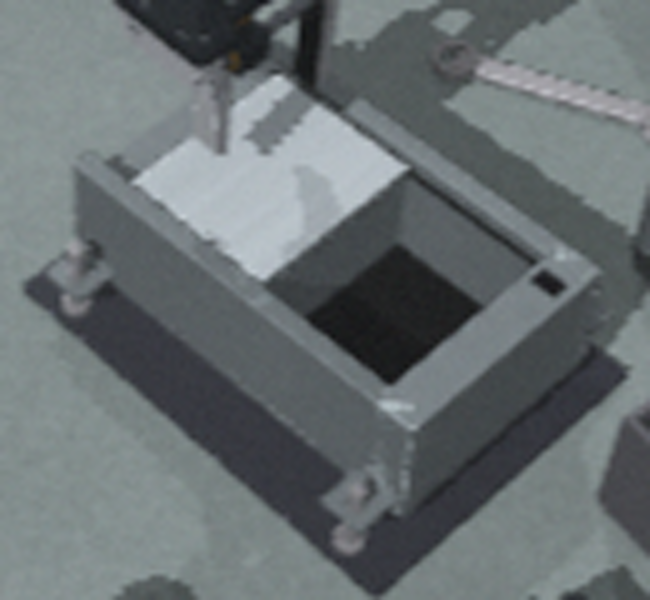

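The hatch is at the stop: the corners sit at (265,280) and (410,168), against a prediction of (263,282) and (411,167) for 100 mm, and the drag force jumped. Next is the socket, starting with a wrist view.

Run:
```python
from h import *
robot.move_linear(mt(-.065,0,.215),velocity=.15)
robot.move_ptp([.453,-.235,.20],down(-.4))
robot.move_linear([.453,-.235,.15])
st()
print(robot.camera_info("wrist"))
Z=[proj("wrist",[[x,y,.052]]).round(1).tolist() for x,y in((.4542,-.2332),(.4524,-.2365))];print(Z)
cv2.imwrite("pics/wrist1.png",robot.grab_frame("wrist")[:,:,::-1])
```

```text
t20.89 ee [ 0.4535 -0.2343  0.1504] mnt [-0.1804 -0.3289  0.1504] F [-0.64 -0.08 -0.13] op0.070
{'fx': 337.44626160123886, 'fy': 337.44626160123886, 'cx': 257.15692348450204, 'cy': 189.694206896228, 'rvec': array([-1.64179127,  2.4745233 ,  0.34591013]), 'tvec': array([-0.03943737,  0.48139842,  0.45966955])}
[[[255.6, 197.1]], [[260.3, 197.5]]]
```

View pics/wrist1.png

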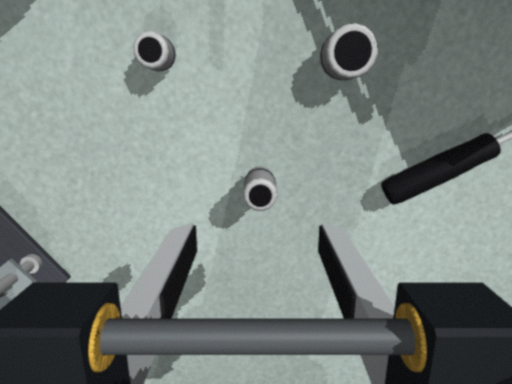

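The socket's top ring is centred at about (260.5,195), directly between the fingers, with no neighbours close.

Run:
```python
from h import *
w=planez("wrist",(260.5,195.5),.052);print(w)
a=np.mean([w,planez("top",cr(221,427,7,290,160),.052),planez("scene",cr(318,85,7,135,190),.052),w],axis=0);print(a)
robot.move_linear([a[0],a[1],.08],velocity=.1)
robot.move_linear([a[0],a[1],.036],velocity=.05,threshold=6);st()
robot.gripper_to(0.0);st()
robot.pause(.2);q,_,F=st()
robot.move_linear([a[0],a[1],.06],velocity=.04);robot.pause(.1);st()
cv2.imwrite("pics/wrist2.png",robot.grab_frame("wrist")[:,:,::-1])
```

```text
[ 0.45403643 -0.2376755   0.052     ]
[ 0.45367257 -0.2362535   0.052     ]
 t22.82 ee [ 0.4538 -0.2363  0.0362] mnt [-0.1805 -0.331   0.0362] F [0.13 0.76 1.21] op0.070
 t23.56 ee [ 0.4537 -0.2363  0.036 ] mnt [-0.1807 -0.3309  0.036 ] F [ 0.31 -0.02 -0.01] op0.027
 t23.76 ee [ 0.4537 -0.2363  0.036 ] mnt [-0.1806 -0.3309  0.036 ] F [-0.1  -0.22  0.79] op0.027
 t24.61 ee [ 0.4535 -0.2362  0.0598] mnt [-0.1808 -0.3308  0.0598] F [-0.58  0.64 -1.64] op0.028
```

View pics/wrist2.png

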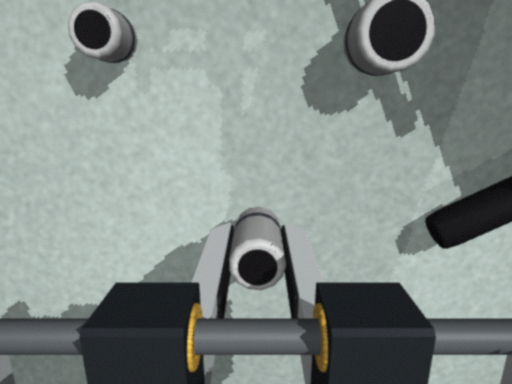

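The grip is good (28 mm, socket upright, about 1.6 N of weight). Next is moving it to the compartment.

Run:
```python
from h import *
q=robot.get_state()['ee_pos']
robot.move_linear([q[0],q[1],.225],velocity=.15)
robot.move_ptp(mt(.052,0,.225),down(W));st()
robot.move_linear(mt(.052,0,.15),velocity=.1)
im=robot.grab_frame("scene")[:,:,::-1]
cv2.imwrite("pics/scene5.png",cv2.resize(im[90:240,240:370],None,fx=4,fy=4,interpolation=cv2.INTER_CUBIC))
cv2.imwrite("pics/wrist3.png",robot.grab_frame("wrist")[:,:,::-1])
st()
```

```text
t27.41 ee [0.6038 0.1378 0.2248] mnt [ 0.0519 -0.0017  0.2248] F [ 0.32 -0.7  -1.45] op0.027
 t28.41 ee [0.6038 0.1396 0.1507] mnt [5.230e-02 1.000e-04 1.507e-01] F [ 0.41 -0.53 -1.54] op0.028
```

View pics/scene5.png

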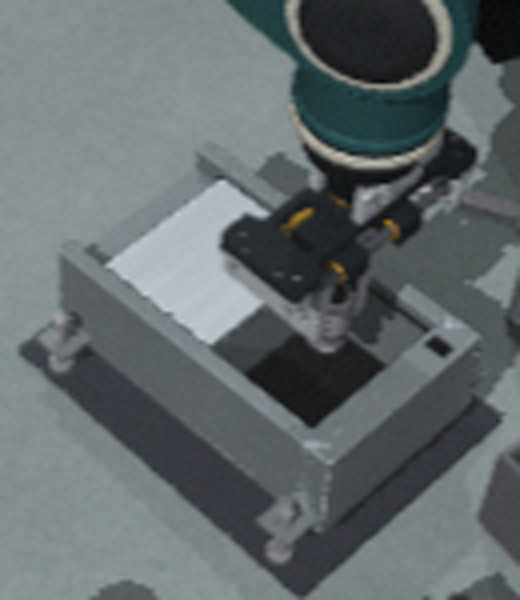

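View pics/wrist3.png

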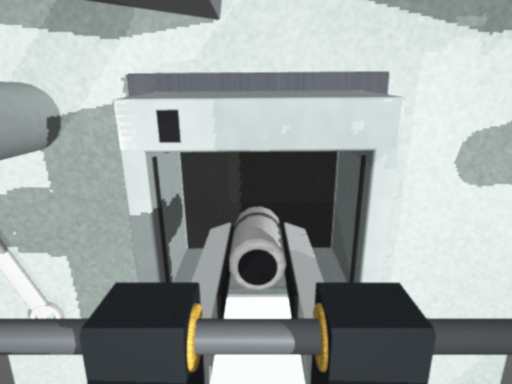

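The socket is centred over the open compartment: opening columns are about 148–372, socket at 257. Lowering it with a force stop.

Run:
```python
from h import *
hit=robot.move_linear(mt(.052,0,.090),velocity=.06,threshold=8);print(hit);robot.pause(.1);st()
if not hit:
    hit=robot.move_linear(mt(.052,0,.060),velocity=.01,threshold=3);print(hit);st();robot.pause(.1);st()
```

```text
False
 t29.66 ee [0.6037 0.1395 0.0904] mnt [0.0522 0.     0.0904] F [ 0.48  0.54 -1.75] op0.027
True
 t31.35 ee [0.6035 0.1394 0.0732] mnt [0.052  0.     0.0732] F [-1.22 -0.37  7.66] op0.027
 t31.45 ee [0.6035 0.1394 0.0732] mnt [0.052  0.     0.0732] F [-0.66 -0.38  7.87] op0.027
```

The floor contact at TCP 73.2 mm matches the predicted 73. I'll release and retract.

Run:
```python
from h import *
robot.move_linear(mt(.052,0,.0732),velocity=.01);robot.pause(.1);st()
robot.gripper_to(.05);robot.pause(.2);q,p,F=st()
robot.move_linear(mt(p[0],p[1],.16),velocity=.08);st()
cv2.imwrite("pics/wrist4.png",robot.grab_frame("wrist")[:,:,::-1])
robot.move_linear(mt(p[0],p[1],.22),velocity=.12)
robot.move_ptp([.40,-.20,.25],down(-.3));st()
im=robot.grab_frame("scene")[:,:,::-1]; cv2.imwrite("pics/scene6.png",im)
cv2.imwrite("pics/scene6b.png",cv2.resize(im[120:240,240:370],None,fx=5,fy=5,interpolation=cv2.INTER_CUBIC))
```

```text
t31.80 ee [0.6037 0.1396 0.0733] mnt [0.0522 0.0001 0.0733] F [1.51 0.94 2.55] op0.028
 t32.56 ee [0.6035 0.1394 0.0732] mnt [0.052  0.     0.0732] F [0.04 0.29 0.34] op0.050
 t33.79 ee [0.6032 0.1393 0.1595] mnt [ 0.0517 -0.      0.1595] F [-0.29  0.21  1.26] op0.050
 t35.97 ee [ 0.4007 -0.1994  0.25  ] mnt [-0.2237 -0.2827  0.25  ] F [-0.67  0.02 -1.28] op0.050
```

View pics/wrist4.png

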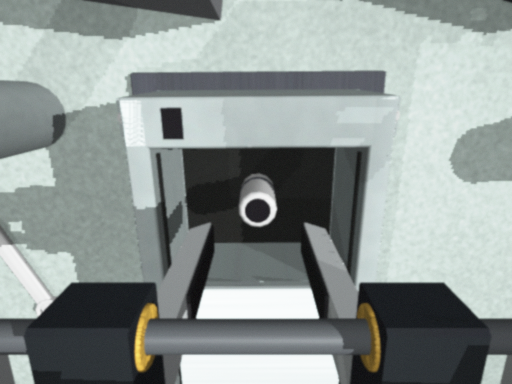

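View pics/scene6b.png

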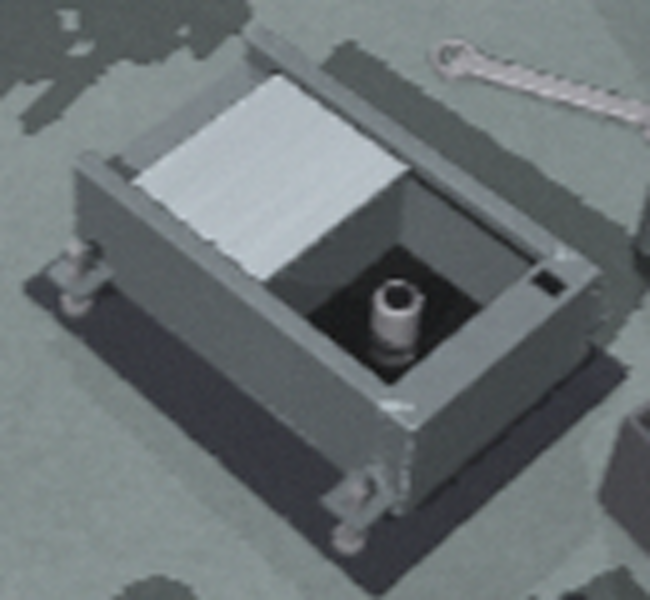

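View pics/scene6.png

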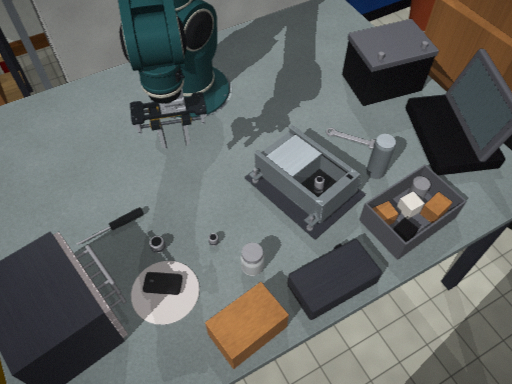

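The socket stands upright in the compartment, with its top at (400,293) in the crop. The hatch is still at the stop, nothing else has moved, and the arm is clear.

```bash
python3 -c "
from h import *
robot.pause(.3);st();robot.sign_off()"
```

```text
t36.32 ee [ 0.4002 -0.1997  0.25  ] mnt [-0.2242 -0.2829  0.25  ] F [ 0.08 -0.94 -0.02] op0.050
the job is handed in; nothing more can be done
```

The hatch is fully open, the tall socket stands upright in the compartment, and I handed the job in at 36.3 s of the 64 s allowed.

- **Hatch:** I felt for the plate and found its face about 9.5 mm above the lowest position; the pictures had suggested about 8.5 mm. I dragged it down the slope at roughly 12–13 N. The highest press I read was 13.9 N, though I only read the force after each step. At the end the drag force jumped from about 2 N to 5 N, and the plate's corners matched the 100 mm open position to within about 1 mm.
- **Slip at the start:** the fingers may have slipped a little on the plate in the first steps, when the press was only 7–9 N. It followed once I pressed harder.
- **Socket:** I set it down with a force stop. It touched the floor at the predicted height with about 8 N on the wrist, and I eased that to about 2.5 N before letting go.
- **Last checks:** the final scene and wrist pictures show the socket upright near the middle of the compartment. The hatch is still at its stop, the other objects look unmoved, and the arm is clear of everything. No check failed or disagreed, but I checked the other objects only by eye.

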